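# Hold the amber check filter in the light reader

## Task

First slide the red-tabbed shutter on top of the light reader fully open. Then take the amber (orange) filter paddle out of the rack by its handle, pass its blade down through the narrow slot in the reader's top until the white line on the blade is level with the slot's rim, and finish while still holding it there, upright and still, not jammed against the slot and with the handle clear of the reader. Leave the green and blue paddles in the rack and the other things on the bench where they are.

Things in the scene. Friction and masses are not known exactly. Their poses are not given: they have to be found in the camera images.
- reader: Light reader: fixed white cabinet with a white top and grey foot, 160 x 220 x 130 mm (x, y, z), same axes as its slot, display on its -x face. Origin at the centre of its underside; the slot lies 30 mm to -y of the middle.
- reader_slot (a point): Centre of the slot at the level of the reader's top face (130 mm above the bench). Axes: x across the slot, y along it and along the shutter's travel, z up. An 8 x 38 mm (x, y) opening through a 12 mm plate with a 2 mm chamfered mouth, over an empty chamber that reaches down to the bench. Two 6 mm high shutter guides run along y, inner faces 16 mm from the slot's centre line.
- shutter (a joint): Travel in m of the thin steel shutter plate (32 x 50 x 4 mm) over the slot: near 0 it covers the slot, 0.055 is fully open against its end stop. It slides towards the reader's +y with a light friction of about 1.5 N and stays where it is left; it may start up to 0.012 open.
- shutter_grip (a point): Point in the shutter's upright red tab, 10 mm below the tab's top (the top is 40.5 mm above the reader's top face). The tab is 12 mm (x) x 24 mm (y), 36 mm tall, rising from the 4 mm plate; the point lies on its middle in x and y, and, with the shutter shut, 12 mm to +y of the slot's centre. Same axes as the reader.
- rack: Fixed grey block, 70 x 210 x 55 mm (x, y, z), with three slots in a row along its y axis at -65, 0 and +65 mm; each is 8.5 x 38.5 mm and 45 mm deep. Origin at the centre of its underside, z up. One paddle stands in each slot; which paddle is where varies.
- amber_paddle: The paddle to use: orange handle and window, about 80 g. Origin at the centre of the blade's lower edge, z up along it, y along its width, x through it. Blade 6 x 36 mm (x, y), z = 0 to 95 mm, white line round it at z = 75 mm; handle 14 x 24 mm, z = 95 to 140 mm. A half turn about z makes no difference. Stands in the rack, origin 10 mm above the bench, axes along the rack's.
- green_paddle: Same shape with green handle and window; stays in the rack.
- blue_paddle: Same shape with blue handle and window; stays in the rack.
- specimen_tub: Loose white tub with a clear lid, 108 x 138 x 87 mm, origin at the centre of its underside; bystander beyond the work area.
- stain_bottle: Loose amber bottle with a white cap, 56 mm across, 120 mm tall, origin at the centre of its underside; bystander.
- staining_cup: Loose open glass cup, 70 mm across, 70 mm tall, origin at the centre of its underside; bystander.
- slide_box: Loose flat blue box, 170 x 90 x 35 mm, origin at the centre of its underside; bystander.

How it is judged:
On the way, in this order (a step that is already met when the one before it is completed fails the run):
1. the shutter is fully open (value of joint shutter above 0.049 m), for 0.2 s.
2. the amber paddle is lifted clear of the rack (height (world z) of amber_paddle above 0.06 m and contact force between amber_paddle and the fingers above 0.5 N), for 0.2 s.
At the end, for the whole second after the job is handed in: Shutter open (47 of 55 mm or more); amber blade in the slot, its white line within 8 mm of the top face's level, upright within 0.12 rad, still, held by the fingers, pressing the reader under 15 N; other paddles within 15 mm and bystanders within 30 mm of where they were (value of joint shutter above 0.047 m and z of amber_paddle in the frame of reader_slot between -0.083 and -0.067 m and horizontal distance between amber_paddle and reader_slot below 0.01 m and angle between the y axis of amber_paddle and the y axis of reader_slot, either way round below 0.2 rad and angle between amber_paddle's own z axis and vertical below 0.12 rad and linear speed of amber_paddle below 0.02 m/s and contact force between amber_paddle and the fingers above 0.5 N and contact force between amber_paddle and reader below 15 N and distance of each of green_paddle, blue_paddle from where it was at the start of the episode below 0.015 m and distance of each of specimen_tub, stain_bottle, staining_cup, slide_box from where it was at the start of the episode below 0.03 m); the arm keeps its last pose, push and grip.
It fails at once if the green or the blue paddle is pulled out or displaced (distance of any of green_paddle, blue_paddle from where it was at the start of the episode above 0.03 m).
It fails at once if a bystander is knocked away (distance of any of specimen_tub, stain_bottle, staining_cup, slide_box from where it was at the start of the episode above 0.05 m).
It also fails if it takes over 58 s, if anything falls off the work surface, if the arm or the gripper's body presses on something with over 40 N, if the wrist force passes 120 N, or if a joint passes its speed limit or range.

## Robot

A 6-joint arm with a two-finger parallel gripper is mounted at the origin on the work surface. World frame = base frame: x ahead of the robot, y to its left, z up, the work surface at z = 0. Lengths are in m, angles in rad, forces in N, time in s.
With the tool pointing down it reaches from about 0.375 to 0.75 m from the base axis. Payload 9 kg.
Tool frame: the origin (TCP) lies on the centre line of the jaws, within the pads' length; the fingertips stand 22 mm ahead of it and the grasp point (between the pads) lies 3 mm ahead of it; z points along the fingers, y is the direction in which the jaws open and shut (so a half turn about z gives the same grasp; the last joint's range is limited). The gripper opens to 85 mm and grips with 20 to 120 N. Pads are 22 mm wide; open, the fingers measure 114 mm over their backs; the gripper's body (76 mm by 85 mm) begins 54 mm behind the grasp point. The pads swing forward as they close: fully open they stand 13 mm farther back than shut.
Start: joints at [1.027, 0.104, 0.097, 1.564, 0, 1.353], TCP at [0.192, 0.568, 0.253] pointing down, gripper open.
Joint ranges: [-2.99, 2.99], [-0.84, 1.86], [-1.1, 1.16], [-1.84, 2.11], [-1.51, 1.56], [-3.14, 3.14]. Speed limits (rad/s): [2.22, 2.22, 2.57, 3.14, 3.14, 3.14].

## Interface

Orientations are given as a unit quaternion [w, x, y, z].
In Python, from rig import ctrl, viewer gives the robot as it stands.
- The arm moves only by the tool apply_moves, never from a script. Its argument "commands" is a list of rows, each a list of 7 numbers: the shift along the tool's x, y, z in m, then the turn, a rotation vector about the tool's x, y, z in rad, then the gripper command: -1 is fully open, 1 is shut, values between are in proportion. A call has 1 to 20 rows; each row shifts and turns the commanded pose from where the row before left it, along the tool's axes as they then stand; what a row does not reach is not made up. A row lasts 1/8 s, in which the tool goes at most 62.5 mm and 10.7 degrees, less where a joint would pass 70% of its speed; a pose out of reach is approached as far as the arm can. A call with a gripper value outside its range is refused whole. The fingers move at their own pace and stop on an object; "newtons" is the grip in N (left out, the last holds). Time passes only in rows, so rows that do not move let the fingers close. It gives the time, the measured TCP pose, the force and the opening at its end, in the units of the state.
- ctrl.read_state(): the state, without advancing time (a new reading comes with each control period).
- viewer.snapshot(name): name is "scene" or "side" or "wrist"; returns the picture (480x640x3 uint8, red, green, blue); there is no depth.
- viewer.calibration(name): a dict with "vertical_fov" (degrees; the focal length in pixels is half the picture's height over the tangent of half this angle, whatever the lens; pixels are square), "cx", "cy" (the principal point, pixels), "cam_to_world" (4x4, takes a point from camera to world coordinates). Camera axes: x right, y up, looking along -z (the intrinsics and any distortion apply to the point x, -y, -z); pixel columns grow to the right and rows downward; lengths in m; the calibration is good to about 2 mm. The wrist camera is an equidistant fisheye: a pixel r from the principal point sees the ray r / f radians off the axis. A picture is of the moment at which its call begins: read the wrist's pose just before it. calibration takes no time and is no camera call; for the wrist camera it gives the pose at the moment of the call.
- ctrl.finish_job(): hands the job in, once; it reports no verdict.
The state is a dict: "clock": time; "q": joint angles; "dq": joint speeds; "tau": joint torques, N m; "ee_pos": TCP position; "tool_rot": TCP orientation; "ft_force": force on the tool from outside, world axes, zero at the start; "torque": the same for the moment, N m; "width": opening from 0.0 (shut) to 1.0 (fully open).
Only numpy, scipy, OpenCV 4.12 (cv2) and the standard library are available. Lean on these libraries where they do the work, as an engineer would, in place of code of your own. Each camera call takes 0.05 s, during which the arm holds its last target. There are 200 camera calls.

## Working session

There is one attempt and no reset: what is moved stays moved. The work goes in short steps, Python scripts to look and compute and a tool call to move; the robot and the scene stay as the last step left them, time stands still between calls to the robot, and variables do not carry over. Pictures are saved under pics/ and viewed, about 8 in all and at most 12, crops included, and the job is handed in when it is done.

Besides the shell and the picture viewer there is one more tool, called after "Request:" as name(argument=value, ...), one argument or row to a line, values as JSON. apply_moves: Moves the arm, as the interface text tells. Its arguments: {"type":"object","properties":{"commands":{"type":"array"},"newtons":{"type":"number"}},"required":["commands"]}

```bash
mkdir -p pics; ls
python3 - <<'E'
from rig import ctrl, viewer
import cv2,numpy as np
np.set_printoptions(precision=4,suppress=True)
s=ctrl.read_state();print({k:s[k] for k in('clock','ee_pos','tool_rot','ft_force','width')})
for n in("scene","side","wrist"):
    c=viewer.calibration(n);print(n,c)
    cv2.imwrite(f"pics/{n}0.png",viewer.snapshot(n)[:,:,::-1])
E
```

```text
pics
{'clock': 0.0, 'ee_pos': array([0.1918, 0.5682, 0.2526]), 'tool_rot': array([-0.0002,  0.1621,  0.9868, -0.0006]), 'ft_force': array([-0.1226, -0.1678,  0.2286]), 'width': 0.9961318212920164}
scene {'vertical_fov': 46.89567466325905, 'cx': 316.49717755808183, 'cy': 244.91242511819613, 'cam_to_world': array([[-0.328 , -0.7314,  0.5979,  1.2938],
       [ 0.9445, -0.2417,  0.2224,  0.151 ],
       [-0.0182,  0.6377,  0.7701,  0.9894],
       [ 0.    ,  0.    ,  0.    ,  1.    ]])}
side {'vertical_fov': 53.042979713260046, 'cx': 315.184709033406, 'cy': 237.82652966161214, 'cam_to_world': array([[ 0.7283, -0.5543,  0.403 ,  1.0958],
       [ 0.6853,  0.5955, -0.4192, -0.5831],
       [-0.0076,  0.5814,  0.8136,  1.0816],
       [ 0.    ,  0.    ,  0.    ,  1.    ]])}
wrist {'vertical_fov': 65.70646984690485, 'cx': 320.74919360382296, 'cy': 238.4397915437839, 'cam_to_world': array([[ 0.3202, -0.9079, -0.2705,  0.123 ],
       [ 0.9474,  0.3065,  0.0925,  0.5936],
       [-0.0011, -0.2859,  0.9583,  0.3733],
       [ 0.    ,  0.    ,  0.    ,  1.    ]])}
```

View pics/scene0.png

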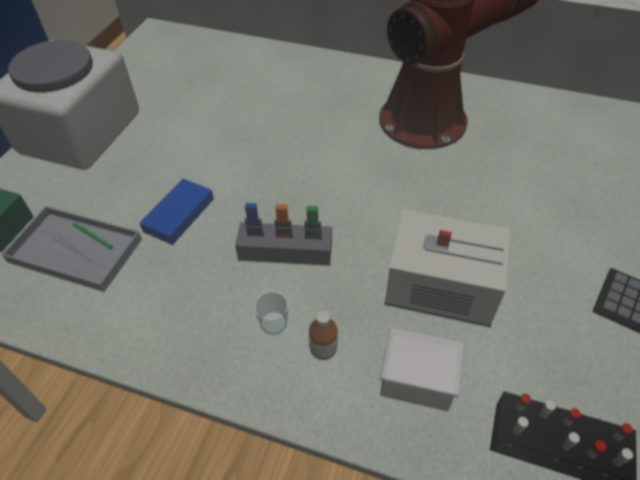

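View pics/side0.png

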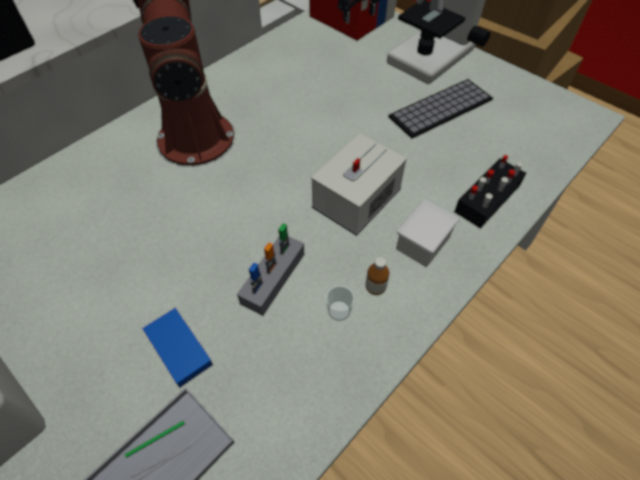

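View pics/wrist0.png

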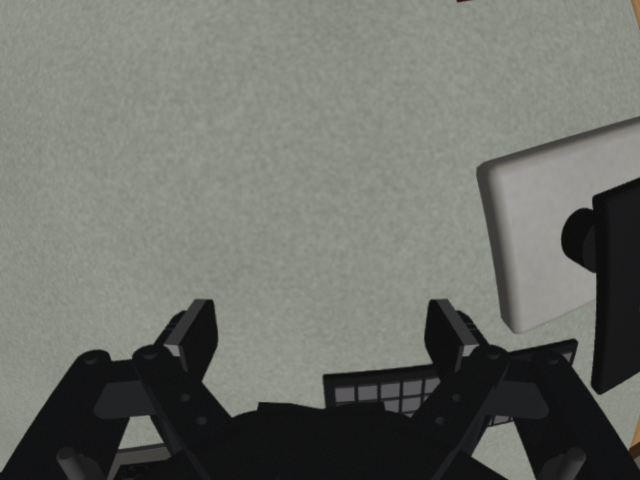

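Three views so far. The scene view has the red tab at (445,238), handles blue (251,212), orange (282,214) and green (313,216), and the shutter guides running right (+y) from the tab. The side view has the tab at (356,165) and orange at (269,252). The wrist sees only bare bench and a keyboard. Next I triangulate from the two fixed views.

```bash
cat > h.py <<'E'
import cv2,numpy as np
np.set_printoptions(precision=4,suppress=True)
def ray(c,u,v,fish=False):
    f=240/np.tan(np.radians(c['vertical_fov'])/2); x=(u-c['cx'])/f; y=(v-c['cy'])/f
    if fish:
        r=np.hypot(x,y); k=np.sin(r)/max(r,1e-9); d=np.array([x*k,-y*k,-np.cos(r)])
    else: d=np.array([x,-y,-1])
    M=np.asarray(c['cam_to_world']); d=M[:3,:3]@d
    return M[:3,3],d/np.linalg.norm(d)
def plane(c,u,v,z,fish=False):
    o,d=ray(c,u,v,fish); return o+d*(z-o[2])/d[2]
def tri(a,b):
    (o1,d1),(o2,d2)=a,b
    t=np.linalg.lstsq(np.c_[d1,-d2],o2-o1,rcond=None)[0]
    p,q=o1+t[0]*d1,o2+t[1]*d2
    return (p+q)/2,np.linalg.norm(p-q)
def blobs(img,lo,hi,amin=20,n=6):
    """centroid, area, bbox of colour blobs in an RGB picture"""
    m=cv2.inRange(cv2.cvtColor(img,cv2.COLOR_RGB2HSV),np.array(lo),np.array(hi))
    k,l,s,c=cv2.connectedComponentsWithStats(m)
    return sorted([(s[i,4],c[i].round(1),s[i,:4]) for i in range(1,k) if s[i,4]>=amin],key=lambda t:-t[0])[:n]
E
python3 - <<'E'
from h import *
from rig import viewer
R={'red':((0,150,80),(5,255,255)),'org':((6,150,140),(14,255,255)),'grn':((45,120,40),(80,255,255)),'blu':((100,150,60),(125,255,255))}
roi={'scene':(235,195,470,260),'side':(240,150,370,290)}
out={}
for n in roi:
    im=cv2.imread(f'pics/{n}0.png')[:,:,::-1].copy(); x0,y0,x1,y1=roi[n]
    c=viewer.calibration(n)
    for k in R:
        b=blobs(im[y0:y1,x0:x1],*R[k],amin=15,n=3)
        print(n,k,[(int(a),(p+[x0,y0]),s+[x0,y0,0,0]) for a,p,s in b])
        if b: out[n,k]=ray(c,*(b[0][1]+[x0,y0]))
for k in R:
    if ('scene',k) in out and ('side',k) in out: print(k,*tri(out['scene',k],out['side',k]))
big=[cv2.resize(cv2.imread(f'pics/{n}0.png')[y:y+h,x:x+w],None,fx=f,fy=f,interpolation=cv2.INTER_CUBIC) for n,x,y,w,h,f in(('scene',380,205,135,120,3),('side',300,130,120,120,3))]
cv2.imwrite('pics/crop1.png',np.hstack(big))
E
```

```text
scene red []
scene org [(26, array([281.2, 206.8]), array([277, 205,   9,   4]))]
scene grn [(30, array([311.9, 208.4]), array([308, 207,   9,   4]))]
scene blu [(16, array([250.5, 205.5]), array([247, 205,   8,   2]))]
side red [(23, array([356.3, 161.9]), array([354, 159,   5,   6]))]
side org []
side grn [(95, array([282.7, 232.1]), array([279, 224,   8,  17]))]
side blu [(96, array([254.1, 271.1]), array([250, 264,   9,  16]))]
grn [ 0.5537 -0.1363  0.1422] 0.013823025353887955
blu [ 0.5876 -0.2608  0.1453] 0.011891197012224356
```

View pics/crop1.png

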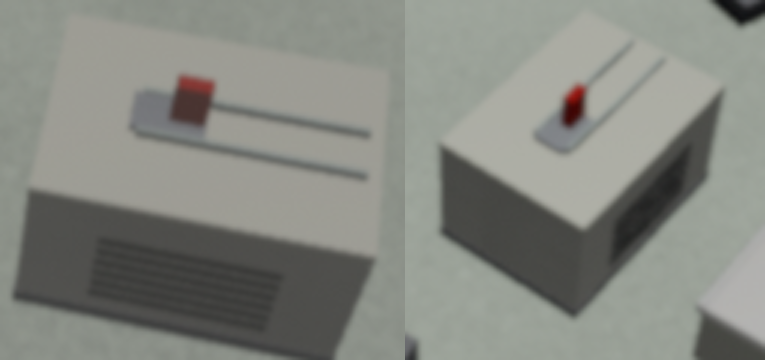

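The crop shows the reader with its shutter closed, the guides running to +y and the tab standing upright. I now project the tops onto planes of known height.

Run:
```python
from h import *
from rig import viewer
c=viewer.calibration('scene'); d=viewer.calibration('side')
for n,u in(('org',(281.2,206.8)),('grn',(311.9,208.4)),('blu',(250.5,205.5))): print(n,plane(c,*u,.15))
print('tabtop',plane(c,380+196/3,205+82/3,.1705), 'side',plane(d,300+(575-405)/3,130+90/3,.1705))
P=[plane(c,380+x/3,205+y/3,.13) for x,y in((65,15),(388,70),(373,258),(30,188))]
Q=[plane(d,300+(x-405)/3,130+y/3,.13) for x,y in((440,146),(585,10),(722,88),(583,230))]
for X in(P,Q):
    X=np.array(X);print(X[:,:2],X.mean(0),np.linalg.norm(np.roll(X,-1,0)-X,axis=1))
G=[plane(c,380+x/3,205+y/3,.136) for x,y in((212,104),(370,134),(210,143),(367,178))];print(np.array(G))
G=[plane(d,300+(x-405)/3,130+y/3,.136) for x,y in((590,82),(633,43),(582,140),(664,60))];print(np.array(G))
# side: handles, relaxed colour
im=cv2.imread('pics/side0.png')[:,:,::-1].copy()[220:290,240:300]
for a,p,s in blobs(im,(4,120,60),(18,255,255),15): print('org side',a,p+[240,220],s,plane(d,p[0]+240,p[1]+220,.13))
for n,p in(('grn',(282.7,232.1)),('blu',(254.1,271.1))): print(n,plane(d,*p,.13))
```

```text
org [ 0.5675 -0.1956  0.15  ]
grn [ 0.5518 -0.133   0.15  ]
blu [ 0.5842 -0.2583  0.15  ]
tabtop [0.5493 0.1424 0.1705] side [0.552  0.144  0.1705]
[[0.4792 0.0427]
 [0.4608 0.2639]
 [0.6221 0.2736]
 [0.636  0.0574]] [0.5495 0.1594 0.13  ] [0.2219 0.1616 0.2167 0.1575]
[[0.4847 0.0421]
 [0.4657 0.2641]
 [0.6248 0.2697]
 [0.64   0.0549]] [0.5538 0.1577 0.13  ] [0.2229 0.1592 0.2153 0.1558]
[[0.5338 0.1558 0.136 ]
 [0.5271 0.2586 0.136 ]
 [0.5675 0.1606 0.136 ]
 [0.5646 0.2613 0.136 ]]
[[0.5348 0.1886 0.136 ]
 [0.5315 0.2549 0.136 ]
 [0.5758 0.1288 0.136 ]
 [0.5667 0.2569 0.136 ]]
org side 117 [268.9 251. ] [25 23  9 17] [ 0.5701 -0.1962  0.13  ]
grn [ 0.5543 -0.1345  0.13  ]
blu [ 0.5858 -0.2584  0.13  ]
```

Request:
apply_moves(
  commands=[
    [0,0,0,0,0,0.168,1],
    [0,0,0,0,0,0.168,1],
    [0,0,0,0,0,0.168,1],
    [0,0,0,0,0,0.168,1],
    [0,0,0,0,0,0.168,1],
    [0,0,0,0,0,0.168,1],
    [0,0,0,0,0,0.168,1],
    [-0.046,0.03,0,0,0,0,1],
    [-0.046,0.03,0,0,0,0,1],
    [-0.046,0.03,0,0,0,0,1],
    [-0.046,0.03,0,0,0,0,1],
    [-0.046,0.03,0,0,0,0,1],
    [-0.046,0.03,0,0,0,0,1],
    [-0.046,0.03,0,0,0,0,1],
    [-0.046,0.03,0,0,0,0,1],
    [-0.046,0.03,0,0,0,0,1],
    [-0.046,0.03,0,0,0,0,1],
    [-0.046,0.03,0,0,0,0,1],
    [0,0,0,0,0,0,1],
  ],
)

```text
clock: 2.52
ee_pos: [0.5574, 0.0834, 0.2522]
tool_rot: [-0.0, 0.684, 0.73, -0.0]
ft_force: [-0.8, 0.4, -0.4]
width: -0.002
```

Run:
```python
from h import *
from rig import ctrl,viewer
s=ctrl.read_state();print(s['clock'],s['ee_pos'],s['tool_rot'],s['q'],s['ft_force'],s['width'])
c=viewer.calibration('wrist');im=viewer.snapshot('wrist');cv2.imwrite('pics/w1.png',im[:,:,::-1])
np.save('w1.npy',c['cam_to_world']);print(c['cam_to_world'][:3,3])
```

```text
2.525 [0.5574 0.0834 0.2522] [-0.0003  0.6838  0.7296 -0.0005] [-0.0833 -0.0059 -0.018   1.5598 -0.0004  1.4227] [-0.8119  0.3633 -0.4103] -0.0015082871639181088
[0.5529 0.1581 0.3729]
```

View pics/w1.png

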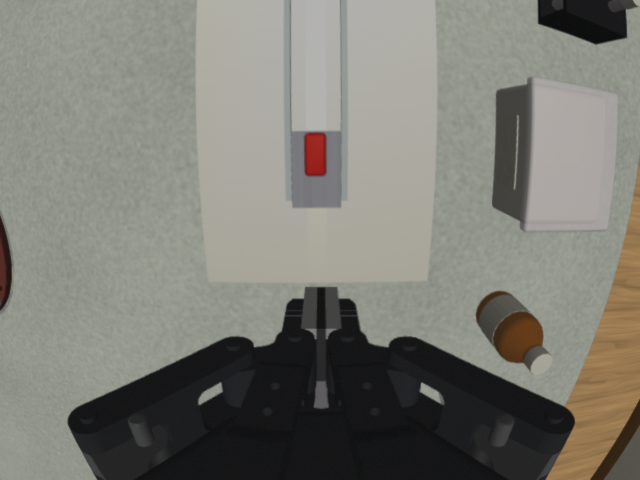

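The wrist view shows the tab top centred at about (315,154), the plate at (292–340, 131–207) and the guides vertical in the picture, so the tool is aligned with the reader. Next I measure them.

Run:
```python
from h import *
from rig import viewer
c=viewer.calibration('wrist');c['cam_to_world']=np.load('w1.npy')
im=cv2.imread('pics/w1.png')[:,:,::-1].copy()
for a,p,s in blobs(im[100:250,250:400],(0,150,60),(8,255,255),100):
    print(a,p+[250,100],s); p=p+[250,100]; print('tab',plane(c,*p,.1705,True))
    for u in((305.5,134),(326,134),(305.5,175),(326,175)):print(plane(c,*u,.1705,True))
for n,z,L in(('plate -y corners',.134,((292,207),(340.5,207))),('top -y corners',.13,((209,282),(429,282))),('left edge',.13,((197,20),(200,150))),('right edge',.13,((437,20),(435,150))),('guides L',.136,((290,20),(289,195))),('guides R',.136,((342,20),(343,195)))):
    print(n,[plane(c,*u,z,True)[:2] for u in L])
```

```text
828 [314.6 153.7] [55 33 21 42]
tab [0.5502 0.1453 0.1705]
[0.5446 0.1557 0.1705]
[0.5556 0.1564 0.1705]
[0.5459 0.1333 0.1705]
[0.5571 0.134  0.1705]
plate -y corners [array([0.537 , 0.1071]), array([0.5688, 0.1092])]
top -y corners [array([0.4776, 0.047 ]), array([0.6385, 0.0576])]
left edge [array([0.4647, 0.2327]), array([0.4724, 0.1422])]
right edge [array([0.6248, 0.2423]), array([0.6295, 0.1522])]
guides L [array([0.5285, 0.2296]), array([0.5348, 0.1154])]
guides R [array([0.5613, 0.2316]), array([0.5696, 0.1176])]
```

Request:
apply_moves(
  commands=[
    [0,-0.002,0.03,0,0,0,1],
    [0,0,0.03,0,0,0,1],
    [0,0,0.024,0,0,0,1],
    [0.01,0,0,0,0,0,1],
    [0.01,0,0,0,0,0,1],
    [0.01,0,0,0,0,0,1],
    [0.01,0,0,0,0,0,1],
    [0.01,0,0,0,0,0,1],
    [0.01,0,0,0,0,0,1],
    [0.01,0,0,0,0,0,1],
    [0.01,0,0,0,0,0,1],
    [0,0,0,0,0,0,1],
  ],
)

```text
clock: 4.08
ee_pos: [0.5483, 0.167, 0.1691]
tool_rot: [-0.0, 0.682, 0.731, 0.0]
ft_force: [0.0, -0.3, 0.2]
width: 0.001
```

Request:
apply_moves(
  commands=[
    [0.002,0,0,0,0,0,1],
    [0.002,0,0,0,0,0,1],
    [0.002,0,0,0,0,0,1],
    [0.001,0,0,0,0,0,1],
  ],
)

```text
clock: 4.58
ee_pos: [0.5481, 0.1731, 0.1692]
tool_rot: [-0.0, 0.682, 0.731, -0.0]
ft_force: [-1.2, -1.9, -0.3]
width: -0.001
```

Run:
```python
from h import *
from rig import ctrl,viewer
s=ctrl.read_state();print(s['clock'],s['ee_pos'],s['ft_force'])
a=viewer.snapshot('wrist');b=viewer.snapshot('scene')
for im,n in((a,'wrist'),):
    c=viewer.calibration(n)
    for A,p,t in blobs(im[60:330,230:420],(0,150,60),(8,255,255),100):
        print(A,p+[230,60],t,plane(c,p[0]+230,p[1]+60,.1705,True))
cv2.imwrite('pics/w2.png',np.hstack([a[:,120:520,::-1],cv2.resize(b[200:330,370:520,::-1],(400,346))] ) if 0 else a[:,:,::-1])
```

```text
4.575 [0.5481 0.1731 0.1692] [-1.1862 -1.8584 -0.2897]
2614 [321.5 265.1] [ 75 162  34  85] [0.5465 0.2027 0.1705]
```

View pics/w2.png

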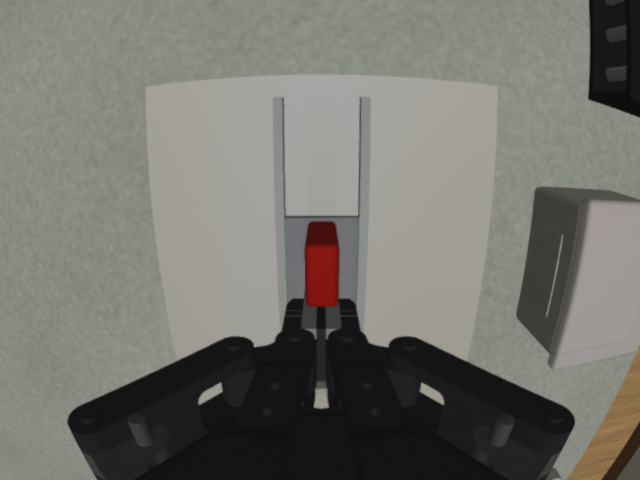

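The tab is in contact with the fingers and the shutter is about 50 mm open. I push in small steps until the stop is felt.

Request:
apply_moves(
  commands=[
    [0.001,0,0,0,0,0,1],
    [0.001,0,0,0,0,0,1],
    [0.001,0,0,0,0,0,1],
  ],
)

```text
clock: 5.05
ee_pos: [0.5481, 0.1748, 0.1693]
tool_rot: [0.001, 0.683, 0.731, -0.001]
ft_force: [0.4, -11.8, -0.9]
width: 0.0
```

Request:
apply_moves(
  commands=[
    [0.001,0,0,0,0,0,1],
    [0.001,0,0,0,0,0,1],
  ],
)

```text
clock: 5.3
ee_pos: [0.5481, 0.1751, 0.1694]
tool_rot: [0.002, 0.683, 0.73, -0.002]
ft_force: [-0.2, -20.6, 0.9]
width: -0.003
```

Request:
apply_moves(
  commands=[
    [0.001,0,0,0,0,0,1],
    [0.001,0,0,0,0,0,1],
  ],
)

```text
clock: 5.55
ee_pos: [0.5481, 0.1753, 0.1694]
tool_rot: [0.003, 0.684, 0.73, -0.004]
ft_force: [-1.6, -30.2, 1.5]
width: 0.006
```

The stop is reached: 30 N with no more travel. I back off, lift and look at the slot.

Request:
apply_moves(
  commands=[
    [-0.015,0,0,0,0,0,1],
    [-0.03,0,-0.02,0,0,0,1],
    [-0.03,0,-0.03,0,0,0,1],
    [-0.03,0,-0.03,0,0,0,1],
    [0,0,0,0,0,0,1],
    [0,0,0,0,0,0,1],
  ],
)

```text
clock: 6.3
ee_pos: [0.5548, 0.0757, 0.2487]
tool_rot: [-0.0, 0.682, 0.731, 0.0]
ft_force: [-0.0, -0.1, -0.6]
width: 0.003
```

Run:
```python
from h import *
from rig import ctrl,viewer
s=ctrl.read_state();print(s['clock'],s['ee_pos'],s['tool_rot'],s['ft_force'])
c=viewer.calibration('wrist');im=viewer.snapshot('wrist');np.save('w3.npy',c['cam_to_world'])
cv2.imwrite('pics/w3full.png',im[:,:,::-1])
cv2.imwrite('pics/w3.png',cv2.resize(im[60:300,220:420,::-1],None,fx=2.5,fy=2.5))
```

```text
6.3 [0.5548 0.0757 0.2487] [-0.0004  0.6823  0.7311  0.0002] [-0.0074 -0.1357 -0.6075]
```

View pics/w3.png

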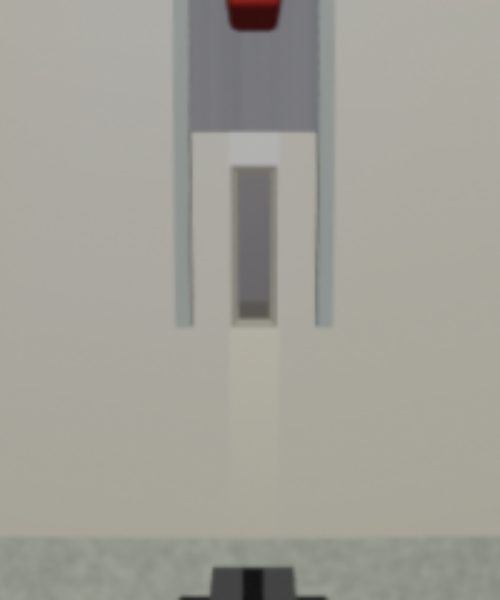

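The crop shows the shutter clear of the slot. The slot mouth, chamfer included, spans crop x 231–278 and y 165–326, and stands square in the tool's view. I compute its centre next.

Run:
```python
from h import *
from rig import viewer
c=viewer.calibration('wrist');c['cam_to_world']=np.load('w3.npy')
P=lambda x,y,z=.13:plane(c,220+(x+.5)/2.5-.5,60+(y+.5)/2.5-.5,z,True)[:2]
C=np.array([P(*u) for u in((231,165),(278,165),(278,326),(231,326))])
print(C,C.mean(0),np.linalg.norm(np.roll(C,-1,0)-C,axis=1))
print('top mid',(C[0]+C[1])/2,'bottom mid',(C[2]+C[3])/2)
print('plate end',P(190,132,.134),P(316,132,.134),'-y edge',P(252,537))
print('tip',plane(c,220+253/2.5,60+570/2.5,.2487-.022,True))
```

```text
[[0.5441 0.1533]
 [0.556  0.1541]
 [0.5591 0.1124]
 [0.5468 0.1115]] [0.5515 0.1328] [0.0119 0.0418 0.0122 0.0418]
top mid [0.5501 0.1537] bottom mid [0.5529 0.112 ]
plate end [0.5334 0.161 ] [0.5648 0.1632] -y edge [0.5563 0.0531]
tip [0.5545 0.0862 0.2267]
```

Request:
apply_moves(
  commands=[
    [0,0,0,0,0,-0.092,-1],
    [0,0,0,0,0,-0.092,-1],
    [-0.049,-0.008,0,0,0,0,-1],
    [-0.049,-0.008,0,0,0,0,-1],
    [-0.049,-0.008,0,0,0,0,-1],
    [-0.049,-0.008,0,0,0,0,-1],
    [-0.049,-0.008,0,0,0,0,-1],
    [-0.049,-0.008,0,0,0,0,-1],
    [-0.049,-0.008,0,0,0,0,-1],
    [0,0,0,0,0,0,-1],
    [0,0,0,0,0,0,-1],
  ],
)

```text
clock: 7.72
ee_pos: [0.5866, -0.2695, 0.2482]
tool_rot: [-0.001, 0.612, 0.791, 0.0]
ft_force: [0.1, 0.6, 0.1]
width: 1.003
```

Run:
```python
from h import *
from rig import ctrl,viewer
s=ctrl.read_state();print(s['clock'],s['ee_pos'],s['tool_rot'],s['width'])
c=viewer.calibration('wrist');im=viewer.snapshot('wrist');np.save('w4.npy',c['cam_to_world'])
cv2.imwrite('pics/w4.png',im[:,:,::-1])
for n,lo,hi in(('org',(4,120,60),(18,255,255)),('grn',(45,100,40),(80,255,255)),('blu',(100,130,40),(125,255,255))):
    for A,p,t in blobs(im,lo,hi,80,3): print(n,A,p,t,plane(c,t[0]+t[2]/2,t[1]+t[3]/2,.15,True))
```

```text
7.725 [ 0.5866 -0.2695  0.2482] [-0.001   0.612   0.7909  0.0003] 1.0027692104349815
org 5739 [612.  328.5] [565 221  75 199] [ 0.8363 -0.2705  0.15  ]
org 1600 [578.9  36.9] [555  12  49  53] [ 0.7217 -0.0754  0.15  ]
org 920 [321.  125.2] [310 105  23  41] [ 0.5678 -0.1939  0.15  ]
grn 1087 [321.   25.7] [310   2  23  50] [ 0.5529 -0.1361  0.15  ]
blu 6785 [257.9 372.5] [201 323 120  90] [ 0.5672 -0.366   0.15  ]
blu 1004 [320.8 225.7] [310 201  22  49] [ 0.5827 -0.2522  0.15  ]
```

View pics/w4.png

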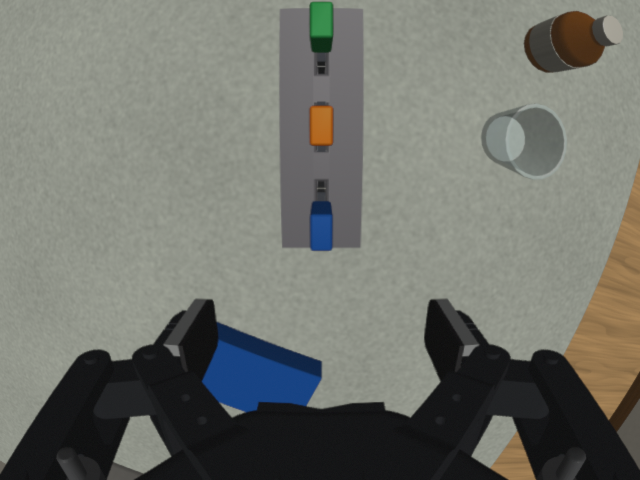

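The orange handle top is at (321,125), centred, between green above and blue below, and the tool is square to the rack. I move over it, go down and grip.

Request:
apply_moves(
  commands=[
    [0.04,0.001,0,0,0,0,-1],
    [0.038,0,0,0,0,0,-1],
    [0,0,0.04,0,0,0,-1],
    [0,0,0.04,0,0,0,-1],
    [0,0,0.023,0,0,0,-1],
    [0,0,0.01,0,0,0,-1],
    [0,0,0,0,0,0,-1],
    [0,0,0,0,0,0,1],
    [0,0,0,0,0,0,1],
    [0,0,0,0,0,0,1],
    [0,0,0,0,0,0,1],
    [0,0,0,0,0,0,1],
    [0,0,0,0,0,0,1],
    [0,0,0,0,0,0,1],
  ],
  newtons=40,
)

```text
clock: 9.52
ee_pos: [0.5681, -0.1952, 0.1366]
tool_rot: [0.0, 0.612, 0.791, 0.0]
ft_force: [-0.5, -0.5, 4.1]
width: 0.163
```

Request:
apply_moves(
  commands=[
    [0,0,-0.01,0,0,0,1],
    [0,0,-0.02,0,0,0,1],
    [0,0,-0.02,0,0,0,1],
    [0,0,-0.02,0,0,0,1],
    [0,0,-0.03,0,0,0,1],
    [0,0,-0.03,0,0,0,1],
    [0,0,-0.03,0,0,0,1],
    [0,0,0,0,0,0,1],
    [0,0,0,0,0,0,1],
  ],
)

```text
clock: 10.65
ee_pos: [0.568, -0.195, 0.2961]
tool_rot: [-0.0, 0.612, 0.791, 0.0]
ft_force: [0.5, -0.6, -1.1]
width: 0.155
```

Run:
```python
from h import *
from rig import ctrl,viewer
s=ctrl.read_state();print(s['clock'],s['ee_pos'],s['tool_rot'],s['width'],s['ft_force'])
a=viewer.snapshot('wrist');b=viewer.snapshot('side');d=viewer.snapshot('scene')
cv2.imwrite('pics/m5.png',np.hstack([cv2.resize(a[200:480,200:440],(400,467)),cv2.resize(b[130:330,200:371],(400,467))])[:,:,::-1])
```

```text
10.65 [ 0.568  -0.195   0.2961] [-0.0001  0.6122  0.7907  0.    ] 0.15498414550512762 [ 0.4604 -0.5689 -1.0839]
```

View pics/m5.png

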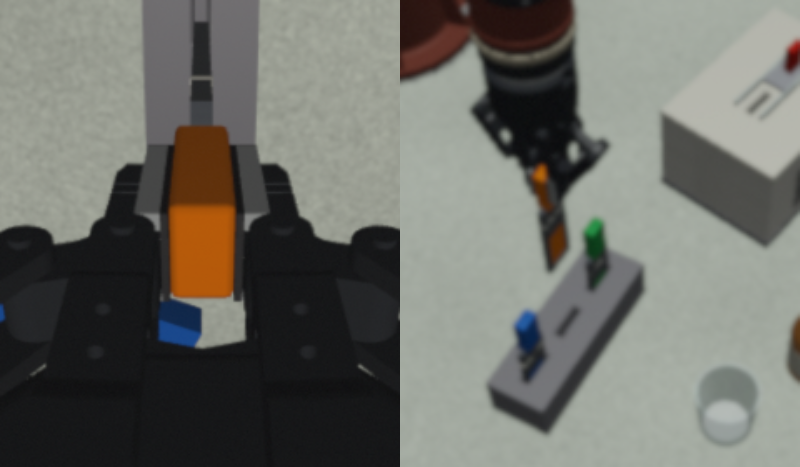

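The left half shows the amber handle held centrally between the pads. The right half shows the paddle upright above its empty rack slot, with green and blue still in place. Now the offset of paddle from TCP, and the distance to the slot.

Run:
```python
from h import *
from rig import ctrl,viewer
from scipy.spatial.transform import Rotation as R
c=viewer.calibration('wrist');s=ctrl.read_state();w=s['tool_rot'];Rt=R.from_quat([*w[1:],w[0]]).as_matrix()
k=lambda x,y:(200+x*.6,200+y*280/467)
for u in((169,206),(236,206),(169,296),(236,296),(202.5,251)):
    print(Rt.T@(plane(c,*k(*u),.3095,True)-s['ee_pos']))
print(Rt)
```

```text
[ 0.0139 -0.0058 -0.0143]
[ 0.0139  0.0074 -0.0143]
[-0.0086 -0.0063 -0.0144]
[-0.0086  0.0079 -0.0144]
[ 0.0033  0.0008 -0.0143]
[[-0.2504  0.9681 -0.0015]
 [ 0.9681  0.2504  0.001 ]
 [ 0.0014 -0.0012 -1.    ]]
```

Request:
apply_moves(
  commands=[
    [0,0,0,0,0,0.093,1],
    [0,0,0,0,0,0.093,1],
    [0.03,0.0006,0,0,0,0,1],
    [0.042,0.0007,0,0,0,0,1],
    [0.042,0.0007,0,0,0,0,1],
    [0.042,0.0007,0,0,0,0,1],
    [0.042,0.0007,0,0,0,0,1],
    [0.042,0.0007,0,0,0,0,1],
    [0.042,0.0007,0,0,0,0,1],
    [0.03,0.0007,0,0,0,0,1],
    [0.014,0,0,0,0,0,1],
    [0,0,0,0,0,0,1],
    [0,0,0,0,0,0,1],
  ],
)

```text
clock: 12.42
ee_pos: [0.5518, 0.1296, 0.2961]
tool_rot: [-0.0, 0.683, 0.73, -0.0]
ft_force: [-0.1, 0.1, -0.1]
width: 0.16
```

Run:
```python
from h import *
from rig import ctrl,viewer
from scipy.spatial.transform import Rotation as R
s=ctrl.read_state();w=s['tool_rot'];Rt=R.from_quat([*w[1:],w[0]]).as_matrix()
print(s['clock'],s['ee_pos'],np.arctan2(Rt[1,1],Rt[0,1]),s['width'],s['ft_force'])
print('slot in tool',Rt.T@(np.array([.5515,.1328,.13])-s['ee_pos']))
b=viewer.snapshot('side');d=viewer.snapshot('scene')
cv2.imwrite('pics/m6.png',np.hstack([cv2.resize(d[150:290,385:505],(400,467),interpolation=2),cv2.resize(b[80:220,300:420],(400,467),interpolation=2)])[:,:,::-1])
```

```text
12.425 [0.5518 0.1296 0.2961] 0.06616267348978119 0.16024991595703109 [-0.0882  0.1092 -0.0988]
slot in tool [0.0032 0.     0.1661]
```

View pics/m6.png

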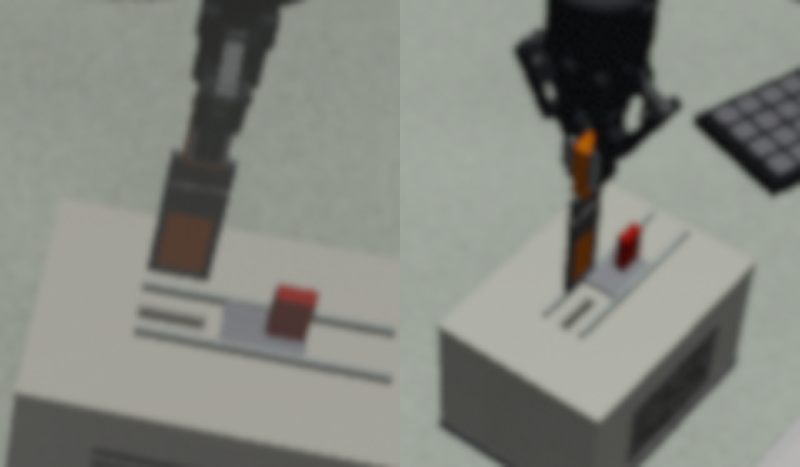

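The shutter is open, and the blade sits above the slot with the reader clear. I go down to just above the rim, then slowly through the mouth.

Request:
apply_moves(
  commands=[
    [0.001,0,0.015,0,0,0,1],
    [0,0,0.015,0,0,0,1],
    [0,0,0.004,0,0,0,1],
    [0,0,0.003,0,0,0,1],
    [0,0,0.003,0,0,0,1],
    [0,0,0,0,0,0,1],
  ],
)

```text
clock: 13.28
ee_pos: [0.5516, 0.1316, 0.2564]
tool_rot: [0.0, 0.683, 0.73, 0.0]
ft_force: [-0.3, 0.5, -0.9]
width: 0.161
```

Request:
apply_moves(
  commands=[
    [0,0,0.003,0,0,0,1],
    [0,0,0.003,0,0,0,1],
    [0,0,0,0,0,0,1],
  ],
)

```text
clock: 13.65
ee_pos: [0.5514, 0.1316, 0.2499]
tool_rot: [-0.0, 0.683, 0.73, -0.0]
ft_force: [0.4, -0.0, -1.3]
width: 0.16
```

Request:
apply_moves(
  commands=[
    [0,0,0.003,0,0,0,1],
    [0,0,0.003,0,0,0,1],
    [0,0,0,0,0,0,1],
  ],
)

```text
clock: 14.02
ee_pos: [0.5514, 0.1316, 0.2439]
tool_rot: [-0.0, 0.683, 0.73, -0.0]
ft_force: [-0.7, 0.7, -1.3]
width: 0.161
```

There is no contact force and the blade is in the slot.

Request:
apply_moves(
  commands=[
    [0,0,0.005,0,0,0,1],
    [0,0,0.005,0,0,0,1],
    [0,0,0.005,0,0,0,1],
    [0,0,0.005,0,0,0,1],
    [0,0,0,0,0,0,1],
  ],
)

```text
clock: 14.65
ee_pos: [0.5513, 0.1316, 0.2237]
tool_rot: [-0.0, 0.683, 0.73, -0.0]
ft_force: [-1.3, 0.1, -0.4]
width: 0.16
```

Request:
apply_moves(
  commands=[
    [0,0,0.006,0,0,0,1],
    [0,0,0.006,0,0,0,1],
    [0,0,0.006,0,0,0,1],
    [0,0,0.006,0,0,0,1],
    [0,0,0.006,0,0,0,1],
    [0,0,0.006,0,0,0,1],
    [0,0,0.006,0,0,0,1],
    [0,0,0,0,0,0,1],
    [0,0,0,0,0,0,1],
  ],
)

```text
clock: 15.78
ee_pos: [0.5517, 0.1316, 0.1825]
tool_rot: [0.0, 0.683, 0.73, 0.0]
ft_force: [0.0, 0.3, -0.7]
width: 0.152
```

Run:
```python
from h import *
from rig import ctrl,viewer
s=ctrl.read_state();print(s['clock'],s['ee_pos'],s['tool_rot'],s['width'],s['ft_force'],s['torque'])
b=viewer.snapshot('side');d=viewer.snapshot('scene');a=viewer.snapshot('wrist')
cv2.imwrite('pics/wrist7.png',a[:,:,::-1]);cv2.imwrite('pics/scene7.png',d[:,:,::-1]);cv2.imwrite('pics/side7.png',b[:,:,::-1])
cv2.imwrite('pics/m7.png',np.hstack([cv2.resize(d[180:280,400:486],(400,467),interpolation=2),cv2.resize(b[110:210,310:396],(400,467),interpolation=2)])[:,:,::-1])
```

```text
15.775 [0.5517 0.1316 0.1825] [0.0001 0.683  0.7304 0.0001] 0.15242242652919938 [ 0.0192  0.327  -0.6891] [-0.0117  0.0264  0.0298]
```

View pics/m7.png

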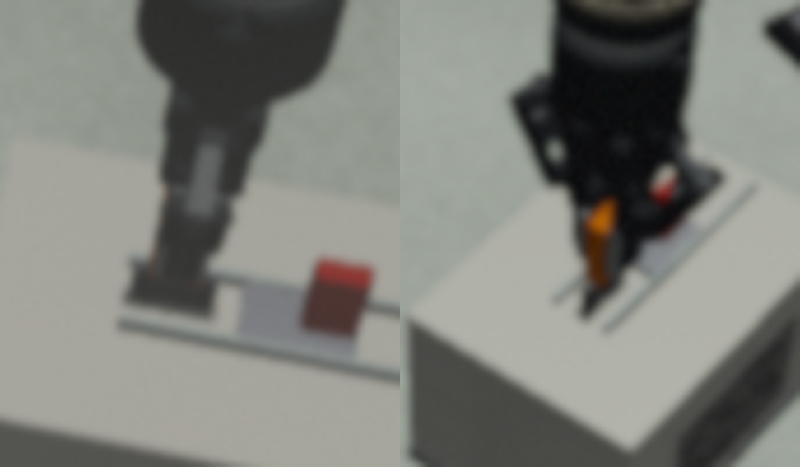

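The blade is in the slot, with about 20 mm of it visible between rim and handle, as expected. The handle is clear, the tab is open and the forces are near zero. As a slip check I compare the handle's position in the wrist view, and check the bystanders in the scene view.

Run:
```python
from h import *
from rig import ctrl
a=cv2.imread('pics/wrist7.png')[:,:,::-1].copy()
for lo in((4,120,40),(4,120,170)): print([(A,p,t) for A,p,t in blobs(a[250:420,280:360],lo,(18,255,255),80,2)])
m=cv2.resize(cv2.imread('pics/m5.png')[:,:400],(240,280))[50:220,80:160,::-1].copy()
for lo in((4,120,40),(4,120,170)): print('before',[(A,p,t) for A,p,t in blobs(m,lo,(18,255,255),80,2)])
for n in('scene','side'):
    d=cv2.absdiff(cv2.imread(f'pics/{n}0.png'),cv2.imread(f'pics/{n}7.png')).max(2)
    k,l,s,c=cv2.connectedComponentsWithStats((cv2.medianBlur(d,5)>30).astype('u1'))
    print(n,[s[i].tolist() for i in range(1,k) if s[i,4]>15])
s=ctrl.read_state();print(s['ft_force'],abs(s['dq']).max())
```

```text
[(np.int32(3867), array([40.7, 78.2]), array([ 20,  25,  42, 103], dtype=int32))]
[]
before [(np.int32(3930), array([40.8, 78.3]), array([ 20,  25,  42, 104], dtype=int32))]
before [(np.int32(1628), array([ 41. , 100.6]), array([25, 76, 33, 51], dtype=int32))]
scene [[423, 0, 175, 249, 13743], [429, 10, 9, 9, 33], [404, 12, 8, 10, 51], [419, 15, 5, 7, 23], [391, 44, 25, 20, 200], [274, 204, 18, 32, 448], [453, 235, 27, 20, 311]]
side [[132, 0, 59, 23, 926], [193, 0, 82, 70, 3359], [334, 0, 34, 33, 635], [332, 0, 70, 180, 6397], [143, 48, 12, 15, 100], [168, 49, 24, 11, 153], [125, 52, 33, 46, 705], [159, 63, 19, 14, 187], [162, 90, 38, 11, 192], [264, 242, 12, 28, 246]]
[ 1.1918  0.0634 -1.0112] 0.0016348304083632621
```

```bash
python3 -c "
from rig import ctrl
print(ctrl.finish_job())"
```

```text
the job is handed in; nothing more can be done
None
```

I opened the shutter fully, took the amber paddle from the rack, and lowered its blade through the reader's slot. The job was handed in at about 16 s with the gripper still holding the paddle. No verdict was reported.

**Shutter:** I pushed it against its end stop, where the force rose to 30 N with no more travel. The plate's edge then measured about 30 mm from the slot's centre, which matches fully open.

**Paddle depth:** by dead reckoning from the lift, the white line is about 1 mm above the rim, well within the 8 mm allowed. I did not see the line itself. The handle's position in the wrist view was the same before and after insertion, so it did not slip in the grip.

**Hold:** the last state read showed about 1–2 N on the wrist and almost no joint motion, so the blade is not jammed. The handle is clear of the reader by about 2 cm.

**Other objects:** comparing first and last pictures from both fixed cameras, I found changes only at the arm, the amber slot and the shutter. The green and blue paddles and the bystanders showed no movement.

No final check failed. The position estimates from the different cameras disagreed by up to about 4 mm, and I used the close wrist-camera measurement for the slot.

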